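# Drop the stone inlay into the carved panel

### The arm

A 6-joint arm with a two-finger parallel gripper is mounted at the origin on the work surface. World frame = base frame: x ahead of the robot, y to its left, z up, the work surface at z = 0. Lengths are in mm, angles in degrees, forces in N, time in s.
With the tool pointing down it reaches from about 350 to 850 mm from the base axis. Payload 8.1 kg.
Tool frame: the origin (TCP) lies between the finger pads; the fingertips stand 25 mm ahead of it and the grasp point (between the pads) lies 6 mm ahead of it (r.tcp_to_tips is the distance from the TCP to the fingertips, in mm); z points along the fingers, y is the line along which they close (so a half turn about z gives the same grasp; the last joint's range is limited). The gripper opens to 85 mm and grips with 20 to 120 N. Pads are 22 mm wide; open, the fingers measure 114 mm over their backs; the gripper's body (76 mm by 85 mm) begins 54 mm behind the grasp point. The pads swing forward as they close: fully open they stand 13 mm farther back than shut.
Start: joints at [-4.893, 7.471, 85.268, -0, 87.261, -4.893], TCP at [600.005, 0.022, 256.292] pointing down, gripper open.
Joint ranges: [-169.43, 169.43], [-51.17, 129.36], [1.28, 143.12], [-76.62, 256.62], [0, 156.53], [-152.29, 152.29]. Speed limits (degrees/s): [136.94, 136.94, 159.86, 180, 180, 180].

### API

Orientations are given as [roll, pitch, yaw] about the fixed x, y, z axes, in that order (R = Rz(yaw) Ry(pitch) Rx(roll)).
In Python, from bench import r gives the robot as it stands.
- The arm moves only by the tool apply_moves, never from a script. Its arguments are lists of equal length, an entry for each row: "angular": the turn, a rotation vector about the world's x, y, z in units of 8 degrees (1.0 is 8 degrees), a list of three; "travel": the shift along the world's x, y, z in units of 40 mm (1.0 is 40 mm), a list of three; "jaw": the opening, from 0 (shut) to 1 (fully open). A call has 1 to 20 rows; each row shifts and turns the commanded pose from where the row before left it; what a row does not reach is not made up. A row lasts 1/8 s, in which the tool goes at most 62.5 mm and 10.7 degrees, less where a joint would pass 70% of its speed; a pose out of reach is approached as far as the arm can. A call is refused whole if a number of a shift passes 1 or a number of a turn 1, either way. A call with a gripper value outside its range is refused whole. The fingers move at their own pace and stop on an object; "force" is the grip in N (left out, the last holds). Time passes only in rows, so rows that do not move let the fingers close. It gives the time, the measured TCP pose, the force, the opening and the grip force at its end, in the units of the state.
- r.sense(): the state, without advancing time (a new reading comes with each control period).
- r.snapshot(name): name is "scene" or "side" or "wrist"; returns a dict with "color" (384x512x3 uint8, red, green, blue), "fx", "fy", "cx", "cy" (pixels), "distortion" ([k1, k2, p1, p2, k3] as OpenCV has them; the pictures are not rectified), "R" (3x3) and "t" (3): a world point X has camera coordinates R X + t; the wrist camera has in their place "mount" (4x4, takes a point from camera to tool coordinates, whose origin is the TCP and whose axes are the flange's). Camera axes: x right, y down, z forward; pixel columns grow to the right and rows downward; lengths in mm; the calibration is good to about 2 mm. A picture is of the moment at which its call begins: read the wrist's pose just before it. There is no depth.
- r.hand_in(): hands the job in; it is judged then, once.
The state is a dict: "time": time; "joint_pos": joint angles; "qd": joint speeds; "joint_efforts": joint torques, N m; "tool_pos": TCP position; "tcp_rot": TCP orientation; "ft_force": force on the tool from outside, world axes, zero at the start; "wrist_torque": the same for the moment, N m; "finger_gap": finger opening in mm; "grip_force": force on a finger pad.
Only numpy, scipy, OpenCV 4.12 (cv2) and the standard library are available. Lean on these libraries where they do the work, as an engineer would, in place of code of your own. Each camera call takes 0.05 s, during which the arm holds its last target. There are 200 camera calls.

### The job

Dry-fit the inlay: with your fingertips push the loose dark green stone disc over the top of the sandstone panel until it drops into the round recess, then press gently down on the middle of its face so that it is bedded level, and take your hand away. Only slide the disc - do not pick it up or tip it on edge, the stone is brittle - and leave the rubbing brick and the other tools where they lie.

Things in the scene. Friction and masses are not known exactly. Their poses are not given: they have to be found in the camera images.
- panel: sandstone panel, 200 mm (its x) x 300 mm (its y) x 35 mm thick, lying flat and fast on the bench; origin at the centre of its underside, z up. Its flat top (z = 35 mm) has a sun carved round the recess and a border line: shallow cuts that do not hinder sliding.
- recess (a point): centre of the mouth of the only recess in the panel, at the panel's centre and level with its top: round, 58.5 mm wide, 10 mm deep, upright wall, flat floor; axes as the panel's
- inlay_center (a point): centre (half-way up) of the loose dark green stone disc, 56 mm in diameter, 12 mm thick, about 80 g, same both faces; z is its axis. It starts lying flat on the panel's top, 80 to 110 mm from the recess's centre towards one or the other end (either y side) of the panel, so its centre starts 6 mm above the panel's top. Lying in the recess its centre is 4 mm below the panel's top and its face stands 2 mm proud.
- rubbing_brick: loose dark red-brown abrasive rubbing brick, 30 x 60 x 22 mm high, about 90 g, lying on the panel's top towards the other end from the disc; origin at the centre of its underside. Not to be moved.
- chisel: loose stone chisel lying on the bench, wooden handle with a yellow band, 233 mm long; origin at the handle's end, tool along +x, 28 mm high. Not to be moved.
- rasp: loose flat rasp with a pale wooden handle, 286 mm long; origin at the handle's end, tool along +x, 26 mm high. Not to be moved.
- riffler: loose double-ended steel riffler file, 185 mm long along x, 7 mm high; origin under its middle. Not to be moved.
- dust_brush: loose flat brush with a cream handle and black bristles, 198 mm long along x, 48 mm wide, 14 mm high; origin under its middle. Not to be moved.
- dummy_mallet: loose round steel-headed carver's mallet standing on its head, 66 mm in diameter, 180 mm tall, wooden handle up; origin at the centre of its underside. Not to be moved.
- pine_offcut: loose pine block 80 x 130 x 45 mm high; origin at the centre of its underside. Not to be moved.
Mind the look-alikes: they are no part of the job. Leave any turquoise look-alike of the part that bears inlay_center alone.

How it is judged:
By the outcome, as a careful person would: the job done as asked, in the order asked, and still so for the second after the job is handed in, with the robot touching nothing.
It also fails if it takes over 38 s, if anything falls off the work surface, if the arm or the gripper's body presses on something with over 40 N, if the wrist force passes 120 N, or if a joint passes its speed limit or range.

## Working session

There is one attempt and no reset: what is moved stays moved. The work goes in short steps, Python scripts to look and compute and a tool call to move; the robot and the scene stay as the last step left them, time stands still between calls to the robot, and variables do not carry over. Pictures are saved under pics/ and viewed, at most 10 in all, crops included, and the job is handed in when it is done.

Besides the shell and the picture viewer there is one more tool, called as name(argument=value, ...), one argument or row to a line, values as JSON. apply_moves: Moves the arm, as the interface text tells. Its arguments: {"type":"object","properties":{"angular":{"type":"array"},"travel":{"type":"array"},"jaw":{"type":"array"},"force":{"type":"number"}},"required":["angular","travel","jaw"]}

```bash
mkdir -p pics; cat > h.py <<'E'
import numpy as np, cv2
from bench import r
from scipy.spatial.transform import Rotation as Ro
def snap(n,f=None):
    s=r.sense(); p=r.snapshot(n)
    if n=="wrist":
        M=np.array(p["mount"]); Rt=Ro.from_euler('xyz',s["tcp_rot"],degrees=True).as_matrix()
        Rwc=Rt@M[:3,:3]; c=Rt@M[:3,3]+np.array(s["tool_pos"])
        p["R"]=Rwc.T; p["t"]=-Rwc.T@c
    p["R"]=np.array(p["R"]);p["t"]=np.array(p["t"]).ravel()
    if f: cv2.imwrite(f,p["color"][:,:,::-1])
    return p
def K(p): return np.array([[p["fx"],0,p["cx"]],[0,p["fy"],p["cy"]],[0,0,1.]])
def toworld(p,uv,z):
    n=cv2.undistortPoints(np.array(uv,float).reshape(-1,1,2),K(p),np.array(p["distortion"],float)).reshape(-1,2)
    d=np.c_[n,np.ones(len(n))]@p["R"]; c=-p["R"].T@p["t"]
    return c+d*((z-c[2])/d[:,2])[:,None]
def topix(p,X):
    return cv2.projectPoints(np.array(X,float).reshape(-1,1,3),cv2.Rodrigues(p["R"])[0],p["t"],K(p),np.array(p["distortion"],float))[0].reshape(-1,2)
E
python3 - <<'E'
from h import *
a=snap("scene");b=snap("wrist");
import pickle;pickle.dump((a,b),open("s0.pkl","wb"))
cv2.imwrite("pics/a.png",a["color"][:,:,::-1]);cv2.imwrite("pics/b.png",b["color"][:,:,::-1])
print(-a["R"].T@a["t"],-b["R"].T@b["t"],r.sense())
E
```

```text
[ 858.22880858  628.23564152 1241.07471418] [599.81713771  78.78684531 372.94900726] {'time': 0.1, 'joint_pos': array([-4.89203020e+00,  7.51127668e+00,  8.53227119e+01,  1.40386556e-03,
        8.72608238e+01, -4.89392667e+00]), 'qd': array([-0.026085  , -0.04854337, -0.1718548 , -0.02856452,  0.05597569,
        0.00039622]), 'joint_efforts': array([ 1.52257860e-03, -5.70947063e+01, -5.01941299e+01, -1.80579236e-04,
        8.16394575e-03,  5.26326357e-05]), 'tool_pos': array([5.99555343e+02, 7.95267228e-02, 2.55347262e+02]), 'tcp_rot': array([-1.79905653e+02, -9.48560487e-03,  9.00018204e+01]), 'ft_force': array([ 0.16883334,  0.7185056 , -0.83692662]), 'wrist_torque': array([-0.02849425, -0.05431903, -0.02681017]), 'grip_force': 0.0, 'finger_gap': 85.55831798519603}
```

View pics/a.png

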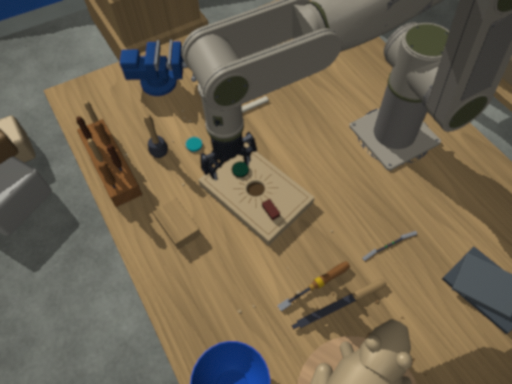

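View pics/b.png

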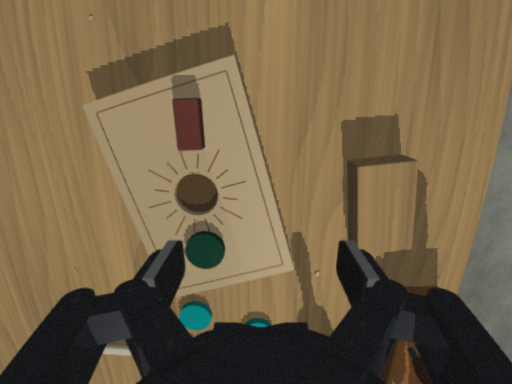

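Wrist view: the dark green disc is at (205,250), the recess at (196,193), the brick at (189,124) and the pine block at (385,200). Candidates for the inlay are the dark green disc at (205,250), the turquoise disc at (196,317) and a turquoise piece at (258,322). The dark green one lying on the panel fits the description.

```bash
python3 - <<'E'
from h import *; import pickle
a,b=pickle.load(open("s0.pkl","rb"))
im=b["color"].astype(int); R,G,B=im[...,0],im[...,1],im[...,2]
def blob(m,near):
    n,l,s,c=cv2.connectedComponentsWithStats(m.astype(np.uint8))
    k=l[near[1],near[0]]; cs=cv2.findContours((l==k).astype(np.uint8),0,1)[0][0][:,0]
    return s[k],cs
print(im[250,205],im[193,196],im[124,189],im[270,240])
def circ(P):
    A=np.c_[2*P[:,:2],np.ones(len(P))];s=np.linalg.lstsq(A,(P[:,:2]**2).sum(1),rcond=None)[0]
    return s[:2],2*np.sqrt(s[2]+s[:2]@s[:2])
for nm,m,near,z in [("disc",(G>R+15)&(R<60),(205,250),47),("recess",R<125,(196,193),35)]:
    s,cs=blob(m,near); print(nm,s,circ(toworld(b,cs,z)))
s,cs=blob((R>G+25)&(R<115)&(B<60),(189,124));print("brick",s,toworld(b,[cv2.minAreaRect(cs)[0]],57),[toworld(b,[q],57)[0,:2].round() for q in cv2.boxPoints(cv2.minAreaRect(cs))])
print("corners",toworld(b,[(84,106),(235,56),(293,269)],35).round(1))
print("turq",toworld(b,[(196,317),(258,322)],12).round())
c=cv2.resize(b["color"][40:340,70:310,::-1],None,fx=2,fy=2,interpolation=2);cv2.imwrite("pics/c.png",c)
E
```

```text
[27 57 45] [78 59 39] [89 48 41] [168 149 116]
disc [ 186  232   38   36 1064] (array([ 521.16963293, -111.92938038]), np.float64(53.76117427981075))
recess [ 175  172   43   43 1419] (array([512.37313977, -33.61792061]), np.float64(57.770483800114434))
brick [ 173   98   29   53 1284] [[514.16816978  59.94685127  57.        ]] [array([499.,  88.]), array([529.,  90.]), array([530.,  31.]), array([498.,  29.])]
corners [[ 378.1   82.7   35. ]
 [ 569.5  136.1   35. ]
 [ 647.3 -150.2   35. ]]
turq [[ 488. -263.   12.]
 [ 595. -273.   12.]]
```

View pics/c.png

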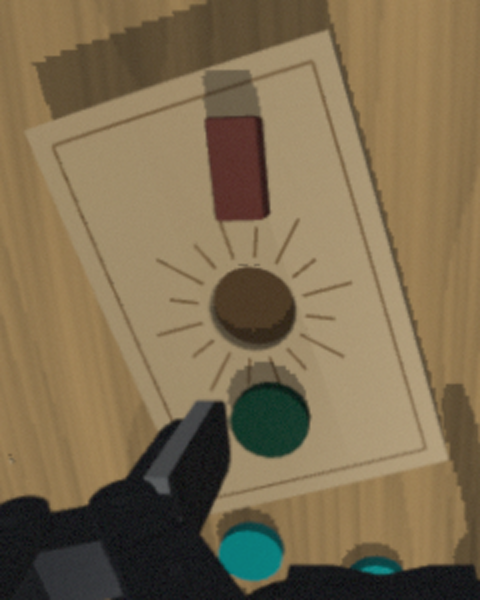

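The close crop confirms a dark green disc lying flat on the panel just below the recess, with the turquoise pieces off the panel. The corner diagonal's midpoint matches the recess centre to within 1 mm.

```bash
python3 - <<'E'
from h import *; import pickle
a,b=pickle.load(open("s0.pkl","rb"))
print(r.tcp_to_tips)
print("mallet",toworld(a,[(158,153)],20), "brush",toworld(a,[(255,105)],7),"pine",toworld(a,[(178,222)],45), "disc",toworld(a,[(241,170)],47),"recess",toworld(a,[(256,188)],35))
E
```

```text
25.0
mallet [[ 713.23158607 -315.10862219   20.        ]] brush [[ 337.14696284 -340.99264047    7.        ]] pine [[766.41146778 -39.85354564  45.        ]] disc [[ 522.58300743 -103.44952337   47.        ]] recess [[511.9737458  -29.74916128  35.        ]]
```

apply_moves(
  angular=[
    [0,0,0.2],
    [0,0,0.2],
    [0,0,0.2],
    [0,0,0.2],
    [0,0,0],
    [0,0,0],
    [0,0,0],
    [0,0,0],
    [0,0,0],
  ],
  travel=[
    [-0.3,-0.7,-0.6],
    [-0.3,-0.7,-0.6],
    [-0.3,-0.7,-0.6],
    [-0.3,-0.7,-0.6],
    [-0.3,-0.7,-0.6],
    [-0.3,-0.7,-0.6],
    [0,0,0],
    [0,0,0],
    [0,0,0],
  ],
  jaw=[0.35,0.35,0.35,0.35,0.35,0.35,0.35,0.35,0.35],
)

```text
time: 1.23
tool_pos: [529.0, -167.5, 113.3]
tcp_rot: [179.9, 0.0, 96.4]
ft_force: [0.0, 0.5, 0.4]
finger_gap: 30.0
grip_force: 0.0
```

```bash
cat > m.py <<'E'
from h import *; import sys
b=snap("wrist",sys.argv[1]); s=r.sense(); print(s["tool_pos"].round(1),s["tcp_rot"].round(1),s["finger_gap"],s["ft_force"].round(1))
im=b["color"].astype(int); R,G,B=im[...,0],im[...,1],im[...,2]
def circ(P):
    A=np.c_[2*P[:,:2],np.ones(len(P))];q=np.linalg.lstsq(A,(P[:,:2]**2).sum(1),rcond=None)[0]
    return q[:2],2*np.sqrt(q[2]+q[:2]@q[:2])
def big(m,z,guess):
    n,l,st,c=cv2.connectedComponentsWithStats(m.astype(np.uint8))
    g=topix(b,guess)[0]
    k=min(range(1,n),key=lambda i:np.hypot(*(c[i]-g))+1e4*(st[i][4]<300))
    cs=cv2.findContours((l==k).astype(np.uint8),0,1)[0]; cs=max(cs,key=len)[:,0]
    P=toworld(b,cs,z); ctr,d=circ(P)
    for _ in range(3):
        e=abs(np.hypot(*(P[:,:2]-ctr).T)-d/2); P2=P[e<1.5]; ctr,d=circ(P2)
    print(st[k],ctr.round(1),round(d,1),len(P2),len(P))
big((G>R+12)&(R<70)&(B<G),47,(*map(float,sys.argv[2:4]),47))
big((R<125)&(R>G+5),35,(512.5,-33.7,35))
E
python3 m.py pics/d.png 521 -112
```

```text
[ 529.  -167.4  113.3] [179.9   0.   96.5] 30.46257431342788 [-0.3 -0.6 -0.3]
[ 217  103   79   80 4864] [ 520.3 -114.2] 53.5 223 223
[  151     0   212   131 12039] [508.  -46.2] 98.4 57 774
```

View pics/d.png

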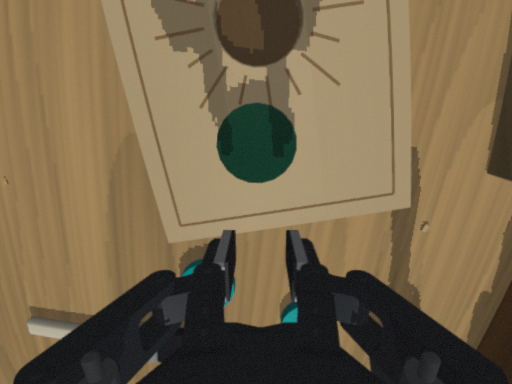

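The disc is at pixel (257,143), centred between the fingertips at (235,232) and (287,232), and the recess is ahead at about (259,20). I'll descend behind the disc.

apply_moves(
  angular=[
    [0,0,0],
    [0,0,0],
    [0,0,0],
    [0,0,0],
    [0,0,0],
    [0,0,0],
  ],
  travel=[
    [-0.07,0,-0.3],
    [0,0,-0.3],
    [0,0,-0.3],
    [0,0,-0.2],
    [0,0,0],
    [0,0,0],
  ],
  jaw=[0.35,0.35,0.35,0.35,0.35,0.35],
)

```text
time: 2.02
tool_pos: [525.5, -168.1, 68.6]
tcp_rot: [180.0, 0.0, 96.4]
ft_force: [0.5, -0.9, 0.3]
finger_gap: 30.2
grip_force: 0.0
```

```bash
python3 m.py pics/e.png 521 -112; python3 - <<'E'
from h import *
p=snap("side"); u=topix(p,[[524,-150,45]])[0]; print(u)
x,y=map(int,u); w=p["color"][max(0,y-80):y+80,max(0,x-100):x+100,::-1]
w=cv2.resize(w,None,fx=3,fy=3,interpolation=2); e=cv2.imread("pics/e.png")
cv2.imwrite("pics/f.png",w); print(w.shape)
s=r.sense();print(s["tool_pos"])
E
```

```text
[ 525.6 -168.2   68.8] [180.    0.   96.4] 29.76804690278148 [ 0.3  0.3 -0.4]
[ 211  102  102  102 8220] [ 520.2 -114.2] 53.7 291 291
[  105     0   260   303 25655] [ 507.9 -104.3] 127.3 43 1348
[276.58023372 238.43883171]
(480, 600, 3)
[ 525.67638755 -168.18684743   68.89346661]
```

View pics/f.png

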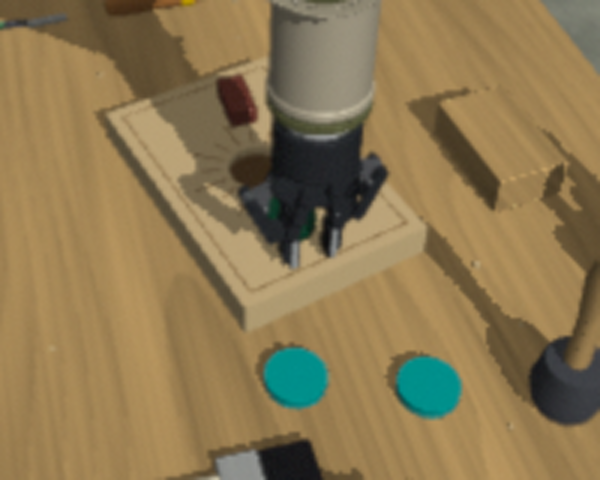

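View pics/e.png

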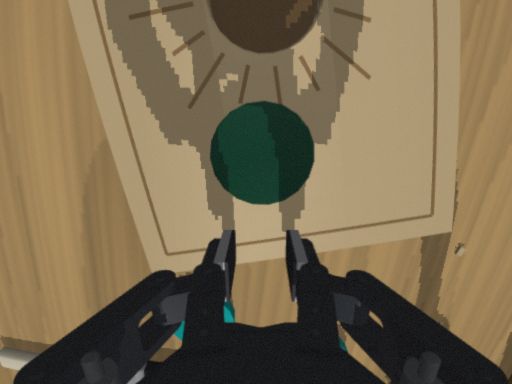

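Both fingertips stand behind the disc: in the side crop they are at (293,265) and (333,253). In the wrist view the disc at (262,152) is centred on the finger gap at x of about 261. Next I'll check the tip height.

```bash
python3 - <<'E'
from h import *
p=snap("side");b=snap("wrist");T=r.sense()["tool_pos"]
x=np.array([-.11,.994,0]);y=np.array([.994,.11,0])
for z in (40,44,48,52):
    L=[[*(T+sg*y*19+fx*x)[:2],z] for sg in(-1,1) for fx in (0,)]
    print(z,((topix(p,L)-[176.6,158.4])*3).round(0).tolist(), topix(b,[[*(T+sg*y*15+11*x)[:2],z] for sg in(-1,1)]).round(0).tolist())
g=cv2.cvtColor(p["color"][230:255,262:300],cv2.COLOR_RGB2GRAY)
cv2.imwrite("pics/g.png",cv2.resize(p["color"][225:260,255:305,::-1],None,fx=12,fy=12,interpolation=0))
for k in ((274.2,246.8),(287.5,242.8)):print([toworld(p,[k],z)[0,:2].round() for z in(36,40,44,48)])
E
```

```text
40 [[288.0, 263.0], [326.0, 252.0]] [[235.0, 224.0], [285.0, 224.0]]
44 [[288.0, 261.0], [326.0, 250.0]] [[235.0, 227.0], [286.0, 227.0]]
48 [[288.0, 258.0], [326.0, 247.0]] [[234.0, 230.0], [286.0, 230.0]]
52 [[288.0, 255.0], [327.0, 244.0]] [[233.0, 233.0], [287.0, 233.0]]
[array([ 512., -170.]), array([ 510., -173.]), array([ 509., -177.]), array([ 508., -180.])]
[array([ 551., -165.]), array([ 550., -168.]), array([ 549., -172.]), array([ 548., -175.])]
```

View pics/g.png

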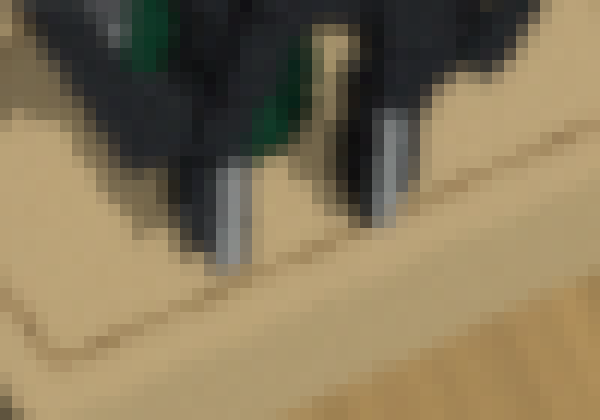

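apply_moves(
  angular=[
    [0,0,0],
    [0,0,0],
    [0,0,0],
    [0,0,0],
    [0,0,0],
    [0,0,0],
    [0,0,0],
    [0,0,0],
    [0,0,0],
    [0,0,0],
    [0,0,0],
    [0,0,0],
  ],
  travel=[
    [0,0,-0.1],
    [0,0,-0.09],
    [0,0,0],
    [-0.01,0.1,0],
    [-0.01,0.1,0],
    [-0.01,0.1,0],
    [-0.01,0.1,0],
    [-0.01,0.1,0],
    [-0.01,0.1,0],
    [-0.01,0.1,0],
    [-0.01,0.1,0],
    [0,0,0],
  ],
  jaw=[0.35,0.35,0.35,0.35,0.35,0.35,0.35,0.35,0.35,0.35,0.35,0.35],
)

```text
time: 3.72
tool_pos: [522.0, -135.6, 60.7]
tcp_rot: [-180.0, -0.0, 96.4]
ft_force: [0.1, -0.0, 1.1]
finger_gap: 29.6
grip_force: 0.0
```

```bash
python3 m.py pics/i.png 519 -102
```

```text
[ 522.  -135.8   60.7] [-180.    -0.    96.4] 30.02375832817539 [-0.7  0.1 -0.3]
[ 209  139  104  101 8241] [517.9 -99.8] 54.1 288 288
[   99     0   273   236 33060] [500.8 -52.6] 114.8 130 1102
```

View pics/i.png

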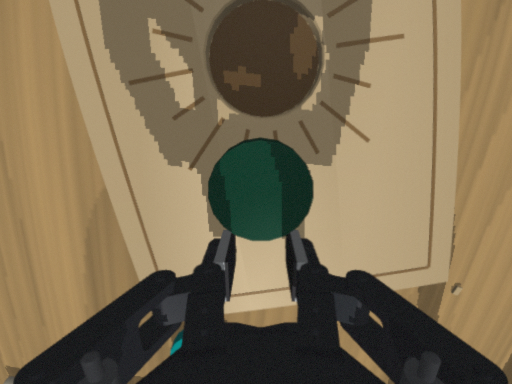

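The fingertips are seated on the disc's rear edge: disc at (261,190), recess now in view at about (264,57). I'll fit the recess rim.

```bash
cat > rim.py <<'E'
from h import *; import sys
from scipy.optimize import least_squares
def fit(b,z,c0,r0,col):
    g=cv2.GaussianBlur(b["color"].astype(np.float32),(3,3),0)
    P=[]
    for th in np.radians(np.arange(0,360,3)):
        rr=np.arange(r0-4,r0+4,.2); X=np.c_[c0[0]+rr*np.cos(th),c0[1]+rr*np.sin(th),0*rr+z]
        uv=topix(b,X).astype(np.float32)
        if (uv<1).any() or uv[:,0].max()>510 or uv[:,1].max()>382: continue
        v=cv2.remap(g,uv[:,:1],uv[:,1:],1)[:,0].sum(1) if col is None else cv2.remap(g,uv[:,:1],uv[:,1:],1)[:,0]@col
        d=abs(v[4:]-v[:-4]); i=d.argmax()
        if d[i]>15: P.append(X[i+2,:2])
    P=np.array(P); s=least_squares(lambda q:np.hypot(*(P-q[:2]).T)-q[2],[*c0,r0],loss="soft_l1",f_scale=.4)
    return s.x.round(2),len(P),np.median(abs(s.fun)).round(2)
if __name__=="__main__":
    b=snap("wrist"); print(r.sense()["tool_pos"].round(2))
    q=fit(b,35,(512.4,-33.6),29,None); print("recess",q); print("recess2",fit(b,35,q[0][:2],29,None))
    print("disc",fit(b,47,tuple(map(float,sys.argv[1:3])),27.5,np.array([1.,-.0,0])))
E
python3 rim.py 518 -99.8
```

```text
[ 521.99 -135.91   60.69]
recess (array([512.62, -33.18,  29.06]), 93, np.float64(0.34))
recess2 (array([512.62, -33.18,  29.04]), 93, np.float64(0.36))
disc (array([517.97, -99.84,  27.64]), 116, np.float64(0.22))
```

apply_moves(
  angular=[
    [0,0,0],
    [0,0,0],
    [0,0,0],
    [0,0,0],
    [0,0,0],
    [0,0,0],
    [0,0,0],
    [0,0,0],
    [0,0,0],
    [0,0,0],
    [0,0,0],
    [0,0,0],
    [0,0,0],
    [0,0,0],
  ],
  travel=[
    [-0.01,0.12,0],
    [-0.01,0.12,0],
    [-0.01,0.12,0],
    [-0.01,0.12,0],
    [-0.01,0.12,0],
    [-0.01,0.12,0],
    [-0.01,0.12,0],
    [-0.01,0.12,0],
    [-0.01,0.12,0],
    [-0.01,0.12,0],
    [-0.01,0.1,0],
    [0,0.05,0],
    [0,0.02,0],
    [0,0,0],
  ],
  jaw=[0.35,0.35,0.35,0.35,0.35,0.35,0.35,0.35,0.35,0.35,0.35,0.35,0.35,0.35],
)

```text
time: 5.58
tool_pos: [517.6, -81.2, 60.7]
tcp_rot: [180.0, -0.0, 96.4]
ft_force: [-0.2, -0.4, -0.2]
finger_gap: 30.0
grip_force: 0.0
```

```bash
python3 rim.py 513.6 -44.8;python3 m.py pics/j.png 513.6 -44.8
```

```text
[517.57 -81.17  60.65]
recess (array([512.86, -33.11,  28.96]), 80, np.float64(0.4))
recess2 (array([512.93, -33.21,  28.96]), 79, np.float64(0.42))
disc (array([513.63, -45.56,  27.7 ]), 116, np.float64(0.26))
[517.5 -81.2  60.6] [-180.    -0.    96.4] 29.834013913434138 [-0.4 -0.2  0.1]
[ 209  139  103  102 8342] [513.5 -45.5] 54.4 295 295
[   98     0   272   240 31807] [495.4   2. ] 118.0 133 1072
```

apply_moves(
  angular=[
    [0,0,0],
    [0,0,0],
    [0,0,0],
    [0,0,0],
    [0,0,0],
    [0,0,0],
    [0,0,0],
    [0,0,0],
    [0,0,0],
    [0,0,0],
  ],
  travel=[
    [-0.004,0.05,0],
    [-0.004,0.05,0],
    [-0.004,0.05,0],
    [-0.004,0.05,0],
    [-0.004,0.04,0],
    [0,0.03,0],
    [0,0.02,0],
    [0,0.02,0],
    [0,0,0],
    [0,0,0],
  ],
  jaw=[0.35,0.35,0.35,0.35,0.35,0.35,0.35,0.35,0.35,0.35],
)

```text
time: 6.92
tool_pos: [516.8, -68.8, 60.7]
tcp_rot: [-180.0, -0.0, 96.4]
ft_force: [-0.4, 1.0, -1.0]
finger_gap: 30.1
grip_force: 0.0
```

```bash
python3 rim.py 512.8 -33;python3 m.py pics/k.png 512.8 -33
```

```text
[516.8  -68.81  60.69]
recess (array([512.26, -33.63,  29.06]), 120, np.float64(0.38))
recess2 (array([512.23, -33.66,  29.12]), 120, np.float64(0.4))
disc (array([511.88, -30.24,  26.4 ]), 120, np.float64(0.41))
[516.8 -68.8  60.7] [-180.    -0.    96.4] 29.805557310492947 [-0.4 -0.6  0. ]
[ 211  138   98   96 7285] [512.  -30.9] 50.5 274 274
[  100     0   272   270 32138] [501.8   2.5] 124.7 77 1389
```

View pics/k.png

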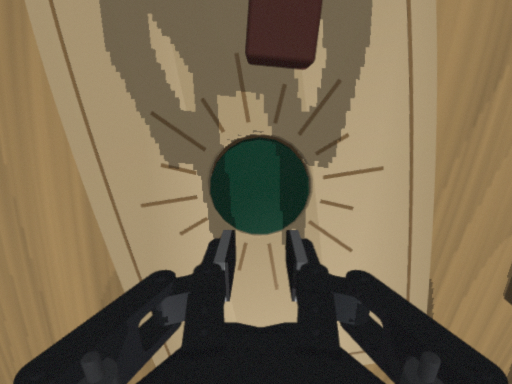

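The disc has dropped into the recess: its apparent size shrank from radius 27.7 to 26.4 mm, and it sits concentric at (261,186). Next I'll lift, shut the fingers and go over the middle.

apply_moves(
  angular=[
    [0,0,0],
    [0,0,0],
    [0,0,0],
    [0,0,0],
    [0,0,0],
    [0,0,0],
    [0,0,0],
    [0,0,0],
    [0,0,0],
    [0,0,0],
    [0,0,0],
    [0,0,0],
  ],
  travel=[
    [0,-0.05,0.1],
    [0,0,0.3],
    [0,0,0.3],
    [-0.04,0.33,0],
    [-0.04,0.3,0],
    [-0.03,0.3,0],
    [0,0,0],
    [0,0,0],
    [0,0,0],
    [0,0,-0.2],
    [0,0,-0.2],
    [0,0,0],
  ],
  jaw=[0.35,0.35,0.35,0,0,0,0,0,0,0,0,0],
)

```text
time: 8.52
tool_pos: [511.4, -33.5, 71.3]
tcp_rot: [-179.9, -0.0, 96.4]
ft_force: [0.0, 0.6, -0.3]
finger_gap: 0.1
grip_force: 0.0
```

```bash
python3 - <<'E'
from h import *
print({k:np.round(v,1) for k,v in r.sense().items()})
E
```

```text
{'time': np.float64(8.5), 'joint_pos': array([ -9.5,   4.1, 109.1,  -0. ,  66.9, -15.9]), 'qd': array([ 0.1, -0.6, -0.7, -0. ,  0.5, -0. ]), 'joint_efforts': array([ -0. , -47.8, -44.2,  -0. ,  -0.2,  -0. ]), 'tool_pos': array([511.4, -33.5,  71.3]), 'tcp_rot': array([-179.9,   -0. ,   96.4]), 'ft_force': array([ 0. ,  0.6, -0.3]), 'wrist_torque': array([-0., -0.,  0.]), 'grip_force': np.float64(0.0), 'finger_gap': np.float64(0.1)}
```

apply_moves(
  angular=[
    [0,0,0],
    [0,0,0],
    [0,0,0],
    [0,0,0],
  ],
  travel=[
    [0.02,0,-0.06],
    [0,0,-0.06],
    [0,0,-0.04],
    [0,0,0],
  ],
  jaw=[0,0,0,0],
)

```text
time: 9.02
tool_pos: [513.1, -33.6, 66.2]
tcp_rot: [-180.0, -0.0, 96.4]
ft_force: [-0.7, -0.0, 0.6]
finger_gap: -0.0
grip_force: 0.0
```

apply_moves(
  angular=[
    [0,0,0],
    [0,0,0],
    [0,0,0],
  ],
  travel=[
    [0,0,-0.025],
    [0,0,-0.025],
    [0,0,0],
  ],
  jaw=[0,0,0],
)

```text
time: 9.4
tool_pos: [513.1, -33.6, 64.2]
tcp_rot: [-180.0, -0.0, 96.4]
ft_force: [0.5, -0.3, 0.1]
finger_gap: -0.4
grip_force: 0.0
```

apply_moves(
  angular=[
    [0,0,0],
    [0,0,0],
    [0,0,0],
  ],
  travel=[
    [0,0,-0.025],
    [0,0,-0.025],
    [0,0,0],
  ],
  jaw=[0,0,0],
)

```text
time: 9.78
tool_pos: [513.1, -33.6, 62.2]
tcp_rot: [-180.0, -0.0, 96.4]
ft_force: [-0.1, -0.0, -0.3]
finger_gap: -0.1
grip_force: 0.0
```

apply_moves(
  angular=[
    [0,0,0],
    [0,0,0],
  ],
  travel=[
    [0,0,-0.02],
    [0,0,0],
  ],
  jaw=[0,0],
)

```text
time: 10.02
tool_pos: [513.3, -33.6, 62.1]
tcp_rot: [-180.0, 0.0, 96.4]
ft_force: [-2.8, 0.5, 6.3]
finger_gap: -0.0
grip_force: 3.0
```

Contact is at tips z = 37.1, which is just the bedded face height. One slightly firmer press, then I'll lift away.

apply_moves(
  angular=[
    [0,0,0],
    [0,0,0],
    [0,0,0],
    [0,0,0],
  ],
  travel=[
    [0,0,-0.01],
    [0,0,0],
    [0,0,0],
    [0,0,0],
  ],
  jaw=[0,0,0,0],
)

```text
time: 10.52
tool_pos: [513.4, -33.6, 62.1]
tcp_rot: [180.0, 0.0, 96.4]
ft_force: [-5.5, 1.9, 9.6]
finger_gap: -0.1
grip_force: 5.0
```

apply_moves(
  angular=[
    [0,0,0],
    [0,0,0],
    [0,0,0],
    [0,0,0],
    [0,0,0],
    [0,0,0],
    [0,0,0],
    [0,0,0],
    [0,0,0],
  ],
  travel=[
    [0,0,0.1],
    [0,0,0.3],
    [0,0,0.6],
    [0,0,0.6],
    [0,-0.4,0.6],
    [0,-0.6,0.6],
    [0,-0.6,0.4],
    [0,0,0],
    [0,0,0],
  ],
  jaw=[0,0,0,0,0,0,0,0,0],
)

```text
time: 11.65
tool_pos: [513.0, -97.2, 188.8]
tcp_rot: [-180.0, -0.0, 96.4]
ft_force: [0.6, -0.2, -0.3]
finger_gap: -0.2
grip_force: 0.0
```

```bash
python3 - <<'E'
from rim import *
b=snap("wrist"); print(r.sense()["tool_pos"],r.sense()["ft_force"])
print("rim",fit(b,35,(512.5,-33.5),29,None),"disc",fit(b,37,(512.5,-33.5),27.6,np.array([1.,0,0])))
print("brick px",topix(b,[514.2,59.9,57]))
cv2.imwrite("pics/l.png",b["color"][:,:,::-1])
E
```

```text
[512.76313387 -96.84771403 188.41734011] [-0.36413446 -0.66618604 -0.01282954]
rim (array([512.25, -33.84,  29.03]), 120, np.float64(0.15)) disc (array([512.14, -33.73,  28.59]), 120, np.float64(0.19))
brick px [[282.84845012  11.17205119]]
```

View pics/l.png

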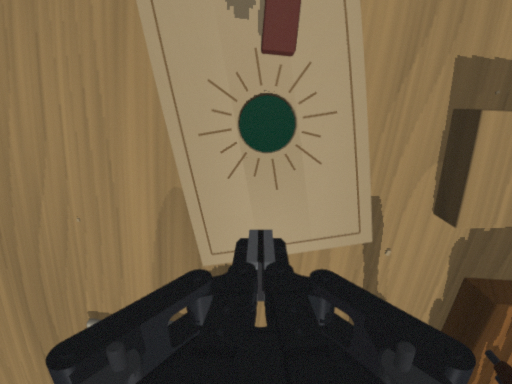

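The disc sits concentric in the recess at (267,123). The brick is where it was, at about (282,20), and the hand is clear.

```bash
python3 -c "
from bench import r
print(r.hand_in())"
```

```text
the job is handed in; nothing more can be done
None
```

The dark green disc was slid into the recess, pressed level with about 10 N, and the job is handed in with the hand clear and the brick where it lay; I did not check the other tools again, but saw no contact with them.

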